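Free the eccentric lock and send the tube carriage home

ROBOT

A 6-joint arm with a two-finger parallel gripper is mounted at the origin on the work surface. World frame = base frame: x ahead of the robot, y to its left, z up, the work surface at z = 0. Lengths are in m, angles in rad, forces in N, time in s.
With the tool pointing down it reaches from about 0.375 to 0.9 m from the base axis. Payload 3.1 kg.
Tool frame: the origin (TCP) lies on the centre line of the jaws, within the pads' length; the fingertips stand robot.tcp_to_tips ahead of it and the grasp point (between the pads) lies 3 mm ahead of it (robot.tcp_to_tips is the distance from the TCP to the fingertips, in m); z points along the fingers, y is the line along which they close (so a half turn about z gives the same grasp; the last joint's range is limited). The gripper opens to 87 mm and grips with 3 to 60 N. Pads are 19 mm wide; open, the fingers measure 117 mm over their backs; the gripper's body (75 mm by 190 mm) begins 51 mm behind the grasp point.
Start: joints at [0.981, 0.527, 1.433, -0, 1.181, -0.178], TCP at [0.25, 0.573, 0.224] pointing down, gripper open.
Joint ranges: [-3.08, 3.08], [-0.75, 2.2], [0.22, 2.44], [-1.43, 4.57], [0, 2.65], [-2.85, 2.85]. Speed limits (rad/s): [2.79, 2.79, 3.14, 3.14, 3.14, 3.14].

INTERFACE

Orientations are given as a unit quaternion [x, y, z, w].
In Python, from rig import robot gives the robot as it stands. The module is installed in compiled form; this text tells all that it offers.
- The arm moves only by the shell command python3 -m jog 'ROWS' [FORCE]. ROWS is JSON, one flat list of numbers, 5 for each row, row after row: the finger opening in m, from 0 to 0.087, then the shift along the tool's x, y, z in m, then the turn about the tool's z in units of 10 degrees (1.0 is 10 degrees). In form: [claw, x, y, z, roll, claw, x, y, z, roll, ...]. A call has 1 to 20 rows; each row shifts and turns the commanded pose from where the row before left it, along the tool's axes as they then stand; what a row does not reach is not made up. A row lasts 1/8 s, in which the tool goes at most 62.5 mm and 10.7 degrees, less where a joint would pass 70% of its speed; a pose out of reach is approached as far as the arm can. A call with a gripper value outside its range is refused whole. The fingers move at their own pace and stop on an object; FORCE is the grip in N (left out, the last holds). Time passes only in rows, so rows that do not move let the fingers close. It gives the time, the measured TCP pose, the force, the opening and the grip force at its end, in the units of the state.
- robot.get_obs(): the state, without advancing time (a new reading comes with each control period).
- robot.camera(name): name is "side" or "top"; returns the picture (480x640x3 uint8, blue, green, red); there is no depth.
- robot.camera_model(name): a dict with "fx", "fy", "cx", "cy" (pixels), "R" (3x3) and "t" (3): a world point X has camera coordinates R X + t. Camera axes: x right, y down, z forward; pixel columns grow to the right and rows downward; lengths in m; the calibration is good to about 2 mm. A picture is of the moment at which its call begins. camera_model takes no time and is no camera call.
- robot.hand_in(): hands the job in; it is judged then, once.
Trained networks look in the newest picture that a camera, given by its name, has taken for a name from the list of things; names that differ only in an ending like _2 or _b are one class to them, and where a whole thing is asked for, a point or a joint stands for the part that bears it (a point fixed in the world has none). Each returns a list of dicts, best first, with "conf" (0 to 1); they miss things now and then, are a little off and sometimes report something else, mostly with a low value. They report only what shows in the picture. A call takes as long as a camera call. They do not tell look-alikes from the thing itself.
- robot.look_for(camera, label): "extent" ([centre column, centre row, width, height] in pixels, round what is visible of it).
- robot.outline_of(camera, label): "region" (480x640 bool, what is visible of it) and "extent" ([centre column, centre row, width, height] in pixels, round what is visible of it).
The state is a dict: "time": time; "q": joint angles; "joint_velocities": joint speeds; "joint_torque": joint torques, N m; "position": TCP position; "tool_rot": TCP orientation; "ft_force": force on the tool from outside, world axes, zero at the start; "moment": the same for the moment, N m; "grip_width": finger opening in m; "grip_force": force on a finger pad.
Only numpy, scipy, OpenCV 4.12 (cv2) and the standard library are available. Lean on these libraries where they do the work, as an engineer would, in place of code of your own. Each camera call takes 0.05 s, during which the arm holds its last target. There are 200 camera calls.

TASK

In the frame builder's tube jig, push the red lever knob round with the fingertips until the eccentric cam is at its low point, the lever lying along the yellow line that points forward, away from the carriage. Only then push the carriage forward by its blue plate, fully home against its yellow stop, so that its tube comes up to the pale shell. Push only: the tube stays lying in its cradle, the lever stays at the low point, and the bottle, tin and screwdriver are left where they are.

Things in the scene. Friction and masses are not known exactly. Their poses are not given: they have to be found in the camera images.
- jig: Grey base plate screwed to the bench, 275 x 170 x 12 mm; x axis = the carriage's forward direction, y to the left of it, z up. Origin on the bench surface; the plate spans x -110 to +165, y -67 to +103 mm. A yellow line on it, the low-point index, runs along y = 50 from x 77 to 162. Nothing on the jig is higher than 76 mm.
- end_stop (a point): Centre of the face of the yellow end stop that the carriage's front meets when home; block 15 mm (x) by 45 mm (y), top 28 mm above the bench, below the tube.
- shell (a point): Top centre of the pale upright dummy shell, 42 mm diameter, 75 mm high, fixed, ahead of the tube. With the carriage home the tube's end is about 3 mm from it or touching.
- cam_axis (a point): The cam's vertical turning axis, at x 54, y 50 mm of the jig, 36 mm above the bench (top of the lever arm). Axes parallel to the jig's. The steel cam disc is 68 mm across, 15 to 29 mm above the bench, its centre 22 mm off the axis, on the side of the lever.
- cam (a joint): Cam and lever angle, rad, counter-clockwise from above. 0 = low point: lever along the jig's +x, over the yellow line; at angle a it points at a from +x towards +y. Starts at 1.1 to 2.05, so push it clockwise; range -0.4 to 2.5; stiff (0.3 N m, 4 to 5 N at the knob), stays where left. Away from the low point the disc blocks the carriage's brass nose short of home.
- knob (a point): Point on the axis of the red lever knob, an upright round post of 18 mm diameter, 34 to 76 mm above the bench (above the lever arm it is free from 36 mm up), 70 mm from the cam axis; the point is 60 mm above the bench.
- slide (a joint): Travel of the carriage along the jig's +x in m: 0 at the start, 0.060 fully home against the yellow stop. Friction about 4 N, no spring; it stays where it is left.
- push_face (a point): Centre of the rear face of the carriage's blue upright push plate, facing the jig's -x; 55 mm above the bench, rides with the carriage; at jig x -85, y -10 mm at the start. Plate 92 mm wide (y), 8 mm thick, 14 to 75 mm above the bench; behind it is only the base plate. The brass nose is at jig y 35 to 65, top 28 mm high, its front 65 mm ahead of this face.
- cradle (a point): Where the centre of the tube belongs in the carriage's cradle, 44 mm above the bench, riding with the carriage; axes parallel to the jig's.
- tube_center (a point): Centre of the loose black steel tube, 28 mm diameter, 90 mm long, lying along the jig's x in the carriage's cradle with its top 58 mm above the bench; the cradle carries it along.
- oil_bottle: White oil bottle with a red cap, upright, 34 mm diameter, 90 mm high; origin under its centre. Loose bystander.
- flux_tin: Red tin, upright, 60 mm diameter, 55 mm high; origin under its centre. Loose bystander.
- screwdriver: Screwdriver with a red handle lying on the bench, at most 30 mm high, about 200 mm long along its x axis, handle to -x. Loose bystander.
Things that resemble listed ones, but are neither listed nor needed, are in the scene too. What is shaped like the part that bears tube_center but purple is not meant.

How it is judged:
On the way, in this order (a step that is already met when the one before it is completed fails the run):
1. the cam is at its low point (lever within 15 degrees of the line) while the carriage is still back (moved less than 8 mm) (value of joint cam between -0.26 and 0.26 rad and distance of push_face from where it was at the start of the episode below 0.008 m), for 0.2 s.
2. the carriage is pushed home (57 mm or more of its 60 mm) (value of joint slide above 0.057 m), for 0.2 s.
At the end, for the whole second after the job is handed in: The lever is within 0.26 rad (15 degrees) of the low point, the carriage is within 3 mm of fully home, both are at rest, and the tube still lies in the cradle (within 12 mm lengthwise, 8 mm sideways and 6 mm in height of its place) (value of joint cam between -0.26 and 0.26 rad and value of joint slide above 0.057 m and velocity of joint slide between -0.01 and 0.01 m/s and velocity of joint cam between -0.05 and 0.05 rad/s and x of tube_center in the frame of cradle between -0.012 and 0.012 m and y of tube_center in the frame of cradle between -0.008 and 0.008 m and z of tube_center in the frame of cradle between -0.006 and 0.006 m); the robot touches nothing.
It fails at once if the carriage is pushed forward by more than 8 mm while the cam is still more than 20 degrees away from its low point (distance of push_face from where it was at the start of the episode above 0.008 m and value of joint cam above 0.35 rad).
It fails at once if the tube is lifted or knocked out of its cradle (z of tube_center in the frame of cradle above 0.012 m or y of tube_center in the frame of cradle above 0.015 m or y of tube_center in the frame of cradle below -0.015 m).
It fails at once if the oil bottle is moved by more than 20 mm or lifted (distance of oil_bottle from where it was at the start of the episode above 0.02 m or height (world z) of oil_bottle above 0.02 m).
It fails at once if the flux tin is moved by more than 20 mm or lifted (distance of flux_tin from where it was at the start of the episode above 0.02 m or height (world z) of flux_tin above 0.02 m).
It fails at once if the screwdriver is moved by more than 20 mm or lifted (distance of screwdriver from where it was at the start of the episode above 0.02 m or height (world z) of screwdriver above 0.03 m).
It also fails if it takes over 58 s, if anything falls off the work surface, if the arm or the gripper's body presses on something with over 40 N, if the wrist force passes 120 N, or if a joint passes its speed limit or range.

## Working session

There is one attempt and no reset: what is moved stays moved. The work goes in short steps, Python scripts to look and compute and a shell command to move; the robot and the scene stay as the last step left them, time stands still between calls to the robot, and variables do not carry over. Pictures are saved under pics/ and viewed, at most 10 in all, crops included, and the job is handed in when it is done.

```bash
mkdir -p pics
python3 - <<'E'
from rig import robot
import cv2,numpy as np
print(robot.tcp_to_tips)
o=robot.get_obs(); print(o['time'],o['position'],o['tool_rot'])
for c in ['top','side']:
    im=np.array(robot.camera(c)); cv2.imwrite(f'pics/{c}0.png',im)
    m=robot.camera_model(c); print(c,{k:np.round(v,3).tolist() for k,v in m.items()})
    for l in ['jig','knob','push_face','tube_center','oil_bottle','flux_tin','screwdriver','cam']:
        print(l,[(np.round(d['extent']).tolist(),round(d['conf'],2)) for d in robot.look_for(c,l)[:4]])
E
```

```text
0.022
0.0 [0.24973325 0.57214342 0.22255834] [ 2.04459262e-01  9.78874463e-01 -1.01744433e-03 -4.01743627e-04]
top {'fx': 518.067, 'fy': 518.067, 'cx': 329.621, 'cy': 236.1, 'R': [[0.072, -0.997, -0.001], [-0.974, -0.07, -0.214], [0.214, 0.016, -0.977]], 't': [0.051, 0.584, 0.847]}
jig [([315.0, 260.0, 146.0, 171.0], 0.89)]
knob [([272.0, 249.0, 51.0, 40.0], 0.6)]
push_face [([340.0, 288.0, 72.0, 50.0], 0.87), ([314.0, 256.0, 141.0, 171.0], 0.38)]
tube_center [([350.0, 270.0, 32.0, 49.0], 0.85), ([493.0, 322.0, 28.0, 58.0], 0.82), ([441.0, 372.0, 46.0, 28.0], 0.68)]
oil_bottle [([196.0, 209.0, 24.0, 25.0], 0.87)]
flux_tin [([306.0, 145.0, 39.0, 39.0], 0.92)]
screwdriver [([411.0, 237.0, 62.0, 92.0], 0.81)]
cam [([273.0, 251.0, 51.0, 40.0], 0.92)]
side {'fx': 612.597, 'fy': 612.597, 'cx': 319.405, 'cy': 243.59, 'R': [[-0.965, -0.264, 0.003], [-0.209, 0.757, -0.619], [0.161, -0.598, -0.785]], 't': [0.558, 0.088, 1.055]}
jig [([319.0, 272.0, 170.0, 126.0], 0.57), ([358.0, 251.0, 48.0, 79.0], 0.52)]
knob []
push_face [([358.0, 251.0, 45.0, 79.0], 0.65)]
tube_center [([449.0, 197.0, 25.0, 45.0], 0.85), ([309.0, 301.0, 41.0, 46.0], 0.69), ([409.0, 155.0, 44.0, 26.0], 0.62), ([344.0, 236.0, 57.0, 28.0], 0.57)]
oil_bottle [([234.0, 374.0, 28.0, 42.0], 0.64)]
flux_tin [([195.0, 261.0, 40.0, 45.0], 0.63), ([319.0, 273.0, 172.0, 123.0], 0.38)]
screwdriver [([315.0, 196.0, 98.0, 29.0], 0.84), ([195.0, 262.0, 39.0, 43.0], 0.68)]
cam [([307.0, 304.0, 42.0, 45.0], 0.94)]
```

View pics/top0.png

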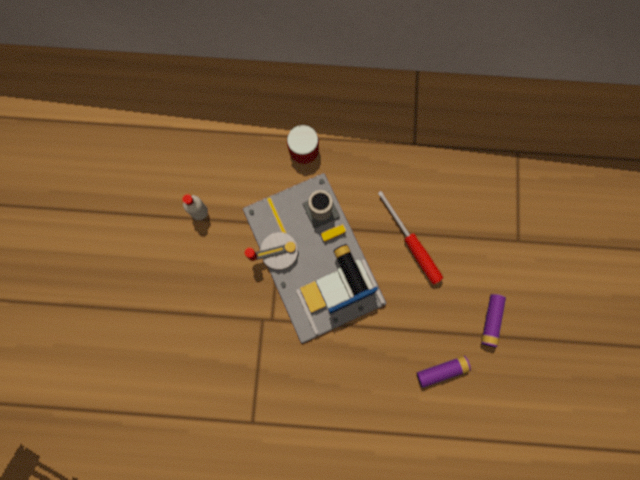

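View pics/side0.png

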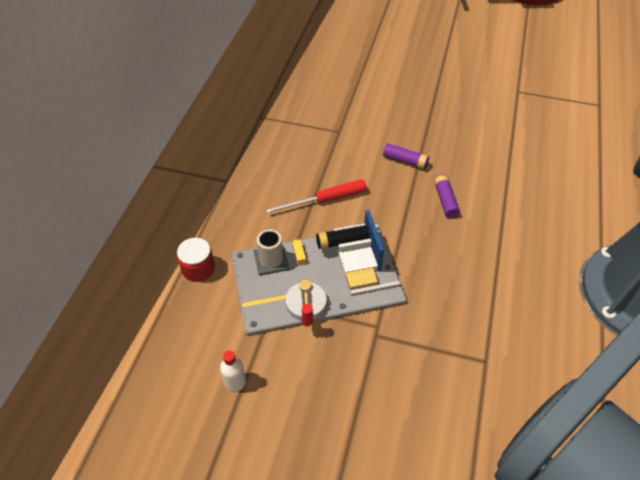

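The top view shows the red knob at (251,254), its pivot at (290,247), the black tube at (350,270) and the blue plate at (352,300). The purple tubes at (493,322) and (441,372) are look-alikes; the black one lying in the carriage is the one meant. The side view shows the knob at (307,315) and the blue plate at (374,240). Next is one enlarged crop of both views to confirm this and pick features.

Run:
```python
import cv2,numpy as np
a=cv2.imread('pics/top0.png')[170:350,235:395]; b=cv2.imread('pics/side0.png')[210:345,225:410]
A=cv2.resize(a,None,fx=2.9,fy=2.9,interpolation=3);B=cv2.resize(b,None,fx=1.8,fy=1.8,interpolation=3)
A=cv2.resize(a,(480,540),interpolation=3) # x3
cv2.imwrite('pics/ct.png',A); cv2.imwrite('pics/cs.png',cv2.resize(b,None,fx=4,fy=4,interpolation=3))
```

```text
(no output)
```

View pics/ct.png

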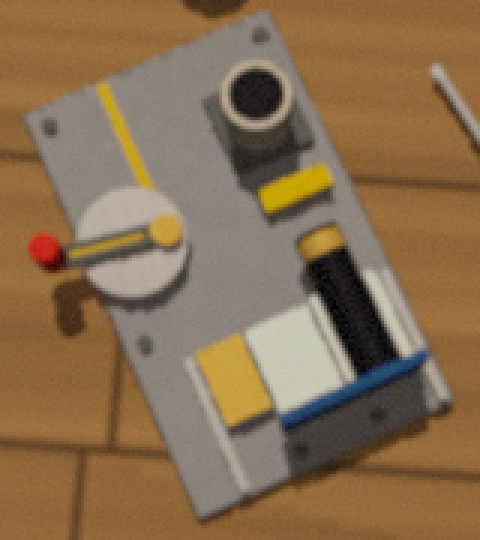

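View pics/cs.png

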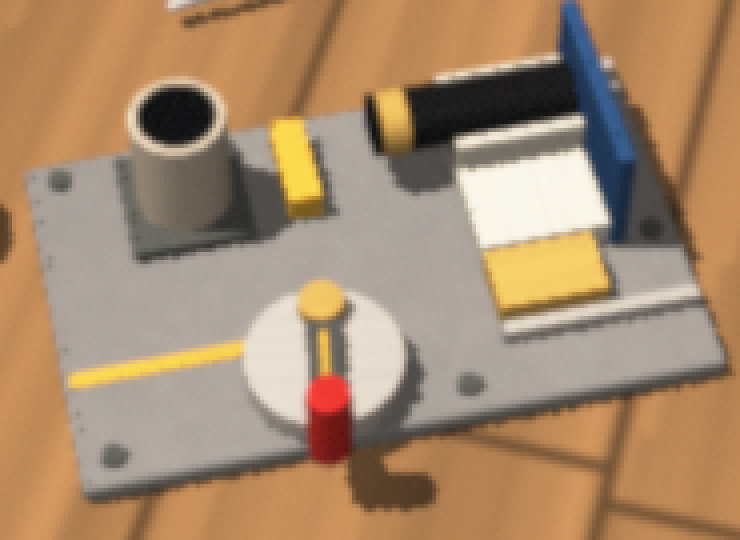

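The crops confirm it: the black tube with a brass end lies in the carriage behind the blue plate, and the lever with its red knob is off the yellow line. Next I fit the jig pose to both views.

```bash
cat > h.py <<'E'
from rig import robot
import numpy as np
from scipy.optimize import least_squares
M={c:robot.camera_model(c) for c in('top','side')}
def proj(c,X):
    m=M[c];p=np.array(m['R'])@X+np.array(m['t']);return np.array([m['fx']*p[0]/p[2]+m['cx'],m['fy']*p[1]/p[2]+m['cy']])
def tri(a,b):
    r=least_squares(lambda X:np.r_[proj('top',X)-a,proj('side',X)-b],[.6,.1,.05]);return r.x,r.cost
E
python3 - <<'E'
from h import *
T=lambda u,v:np.array([u/3+235-.3,v/3+170-.3]); S=lambda u,v:np.array([u/4+225-.4,v/4+210-.4])
F={'FL':[.165,.103,.012],'FR':[.165,-.067,.012],'RL':[-.11,.103,.012],'RR':[-.11,-.067,.012],'LE':[.162,.05,.012],'PV':[.054,.05,.040],'BL':[-.081,.036,.075],'BR':[-.081,-.056,.075]}
t={'FL':T(25,115),'FR':T(268,12),'RL':T(200,515),'RR':T(452,400),'LE':T(102,85),'PV':T(165,230),'BL':T(285,420),'BR':T(428,355)}
s={'FL':S(88,488),'FR':S(28,175),'RL':S(727,366),'LE':S(70,382),'PV':S(322,300),'BR':S(570,5),'BL':S(627,160)}
kt,ks=T(45,247),S(329,389)
for k in s: print(k,np.round(tri(t[k],s[k])[0],4),F[k][2])
print('knobtop',tri(kt,ks))
def W(p,P): c,s_=np.cos(p[2]),np.sin(p[2]);return np.array([p[0]+c*P[0]-s_*P[1],p[1]+s_*P[0]+c*P[1],P[2]])
def kn(p,z=.076): return W(p,[.054+.07*np.cos(p[3]),.05+.07*np.sin(p[3]),z])
def res(p): return np.concatenate([proj('top',W(p,F[k]))-v for k,v in t.items()]+[proj('side',W(p,F[k]))-v for k,v in s.items()]+[proj('top',kn(p))-kt,proj('side',kn(p))-ks])
r=least_squares(res,[.6,.05,.3,1.5]); print(r.x.round(4)); print(r.fun.reshape(-1,2).round(1).tolist())
p=r.x
print('knob',kn(p,.06),'axis',W(p,[.054,.05,.036]),'face',W(p,[-.085,-.01,.055]),'shell',W(p,[.165-.04,-.01,.075]))
# bystanders
for n,a,b in[('tin',(303,133),(195,247)),('bottle',(188,199),(230,357)),('sdtip',(381,194),(269,211)),('sdend',(437,278),(364,186))]:
    print(n,tri(np.array(a),np.array(b))[0].round(3), )
E
```

```text
FL [0.6298 0.2594 0.0174] 0.012
FR [0.7099 0.1135 0.0132] 0.012
RL [0.393  0.1304 0.0129] 0.012
LE [0.6535 0.2135 0.017 ] 0.012
PV [0.5587 0.1635 0.0436] 0.04
BR [0.4912 0.0059 0.076 ] 0.075
BL [0.4493 0.0838 0.0766] 0.075
knobtop (array([0.53677372, 0.22726663, 0.08142761]), np.float64(8.760657206061374e-05))
[0.5365 0.0918 0.4973 1.4071]
[[-0.2, -0.3], [1.2, -1.4], [0.2, 2.4], [2.4, 1.1], [0.7, -0.1], [1.3, -0.2], [-0.6, 0.8], [1.1, -0.1], [-1.7, 2.1], [-1.5, -0.9], [0.4, 0.1], [-0.4, 1.2], [-0.5, 0.1], [-0.5, -0.6], [0.5, 1.2], [0.3, 0.4], [-0.3, 2.0]]
knob [0.53714937 0.22761414 0.06      ] axis [0.5600695  0.16147287 0.036     ] face [0.46653111 0.04242847 0.055     ] shell [0.65109309 0.14261268 0.075     ]
tin [0.758 0.155 0.07 ]
bottle [0.619 0.342 0.089]
sdtip [0.676 0.003 0.017]
sdend [ 0.521 -0.106  0.019]
```

The fit matches the given heights: jig at (0.5365, 0.0918), yaw 28.5°, lever at 1.41 rad. I'm moving to the approach point beside the knob, high up, with the fingers closing.

```bash
python3 -m jog '[0,-0.038,-0.022,0,0, 0,-0.038,-0.022,0,0, 0,-0.038,-0.022,0,0, 0,-0.038,-0.022,0,0, 0,-0.038,-0.022,0,0, 0,-0.038,-0.022,0,0, 0,-0.038,-0.022,0,0, 0,-0.038,-0.022,0,0, 0,-0.038,-0.022,0,0, 0,-0.036,-0.024,0,0, 0,0,0,0,-0.85, 0,0,0,0,-0.85, 0,0,0,0,-0.85, 0,0,0,0,-0.85, 0,0,0,0,-0.86, 0,0,0,0,0, 0,0,0,0,0]' 10
cat >> h.py <<'E'
from scipy.spatial.transform import Rotation as Ro
J=[.5365,.0918,.4973]
def st(target=None):
    o=robot.get_obs();R=Ro.from_quat(o['tool_rot']).as_matrix();P=np.array(o['position'])
    print('t',o['time'],'P',P.round(4),'xdir',np.degrees(np.arctan2(R[1,0],R[0,0])).round(1),'F',np.round(o['ft_force'],1),'w',round(o['grip_width'],4))
    if target is not None: print('tool shift',(R.T@(np.array(target)-P)).round(4))
E
python3 -c "
from h import *
st([.508,.2176,.068])"
```

```text
time: 3.02
position: [0.5077, 0.218, 0.2236]
tool_rot: [-0.164, 0.986, 0.0, 0.0]
ft_force: [0.3, -0.2, 0.7]
grip_width: 0.0003
grip_force: 0.0
t 3.025 P [0.5077 0.218  0.2236] xdir -161.1 F [ 0.3 -0.2  0.7] w 0.0003
tool shift [-0.0002 -0.0005  0.1556]
```

```bash
python3 -m jog '[0,0,0,0.025,0, 0,0,0,0.025,0, 0,0,0,0.025,0, 0,0,0,0.025,0, 0,0,0,0.025,0, 0,0,0,0.02,0, 0,0,0,0.0105,0, 0,0,0,0,0, 0,0,0,0,0]'
python3 - <<'E'
from h import *
import cv2
st()
a=robot.camera('top')[170:350,235:395];b=robot.camera('side')[210:345,225:385]
cv2.imwrite('pics/d1.png',np.vstack([cv2.resize(np.array(x),None,fx=1.9,fy=1.9,interpolation=3) for x in(a,b)]))
E
```

```text
time: 4.15
position: [0.5083, 0.2182, 0.0687]
tool_rot: [-0.165, 0.986, 0.0, 0.001]
ft_force: [-0.4, -0.1, 0.9]
grip_width: 0.0004
grip_force: 0.0
t 4.15 P [0.5083 0.2182 0.0687] xdir -161.0 F [-0.4 -0.1  0.9] w 0.0004
```

View pics/d1.png

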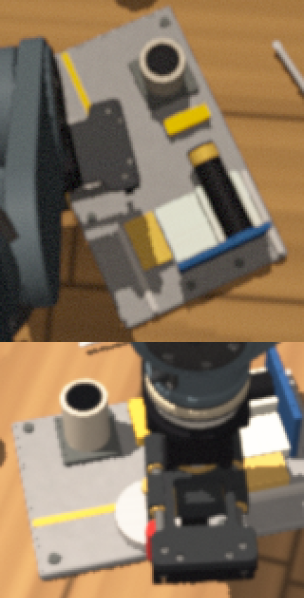

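The fingers stand beside the red knob (side view, about (150,540) in the crop), clear of everything else. Next I close the gap and push along the arc for 75°.

```bash
python3 -m jog '[0,-0.006,0,0,0, 0,-0.006,0,0,0, 0,-0.0062,0.0013,0,0.5, 0,-0.0062,0.0013,0,0.5, 0,-0.0062,0.0013,0,0.5, 0,-0.0062,0.0013,0,0.5, 0,-0.0062,0.0013,0,0.5, 0,-0.0062,0.0013,0,0.5, 0,0,0,0,0]'
python3 -c "
from h import *
st()"
```

```text
time: 5.38
position: [0.5536, 0.2345, 0.068]
tool_rot: [0.096, 0.995, 0.0, -0.001]
ft_force: [-4.3, 3.4, 3.1]
grip_width: 0.0002
grip_force: 2.0
t 5.375 P [0.5536 0.2345 0.068 ] xdir 169.0 F [-4.3  3.4  3.1] w 0.0002
```

```bash
python3 -m jog '[0,-0.0062,0.0013,0,0.5, 0,-0.0062,0.0013,0,0.5, 0,-0.0062,0.0013,0,0.5, 0,-0.0062,0.0013,0,0.5, 0,-0.0062,0.0013,0,0.5, 0,-0.0062,0.0013,0,0.5, 0,-0.0062,0.0013,0,0.5, 0,-0.0062,0.0013,0,0.5, 0,-0.0062,0.0013,0,0.5, 0,-0.0062,0.0013,0,0.5, 0,0,0,0,0]'
python3 -c "
from h import *
import cv2
c,s=np.cos(J[2]),np.sin(J[2])
t=[J[0]+c*.124-s*.0685,J[1]+s*.124+c*.0685,.068]
st(t)
cv2.imwrite('pics/d2.png',cv2.resize(np.array(robot.camera('side'))[200:400,200:410],None,fx=2.8,fy=2.8))"
```

```text
time: 6.75
position: [0.6128, 0.2121, 0.068]
tool_rot: [0.507, 0.862, 0.001, 0.001]
ft_force: [1.1, 4.7, 0.1]
grip_width: 0.0005
grip_force: 1.7
t 6.75 P [0.6128 0.2121 0.068 ] xdir 119.1 F [1.1 4.7 0.1] w 0.0005
tool shift [-0.0008 -0.0005  0.    ]
```

View pics/d2.png

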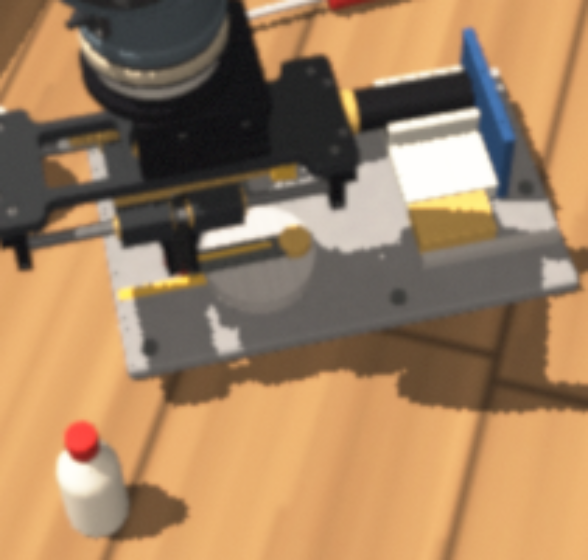

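The lever lies along the line: pivot at (295,240), arm towards (200,257), parallel to the yellow line. I'm backing off, lifting, and heading for the push start.

```bash
python3 -m jog '[0,0.005,0,0,0, 0,0.01,0,0,0, 0,0,0,-0.02,0, 0,0,0,-0.04,0, 0,0,0,-0.04,0, 0,0,0,0,0, 0,0,0,0,0]'
python3 -c "
from h import *
c,s=np.cos(J[2]),np.sin(J[2])
st([J[0]+c*-.122+s*.01,J[1]+s*-.122-c*.01,.17])"
```

```text
time: 7.68
position: [0.6042, 0.224, 0.1688]
tool_rot: [0.507, 0.862, 0.0, 0.0]
ft_force: [-0.1, 0.1, -0.8]
grip_width: 0.0006
grip_force: 0.0
t 7.675 P [0.6042 0.224  0.1688] xdir 119.0 F [-0.1  0.1 -0.8] w 0.0006
tool shift [-0.0917 -0.2454 -0.0013]
```

```bash
python3 -m jog '[0,-0.0115,-0.0307,0,0, 0,-0.0115,-0.0307,0,0, 0,-0.0115,-0.0307,0,0, 0,-0.0115,-0.0307,0,0, 0,-0.0115,-0.0307,0,0, 0,-0.0115,-0.0307,0,0, 0,-0.0115,-0.0307,0,0, 0,-0.0115,-0.0307,0,0, 0,0,0,0,0, 0,0,0,0,0]'
python3 -c "
from h import *
import cv2
c,s=np.cos(J[2]),np.sin(J[2])
st([J[0]+c*-.122+s*.01,J[1]+s*-.122-c*.01,.068])
cv2.imwrite('pics/d3.png',cv2.resize(np.array(robot.camera('side'))[200:400,200:420],None,fx=2.8,fy=2.8))"
```

```text
time: 8.93
position: [0.4346, 0.0248, 0.1677]
tool_rot: [0.508, 0.862, 0.0, -0.0]
ft_force: [0.6, 0.5, 0.0]
grip_width: 0.0006
grip_force: 0.0
t 8.925 P [0.4346 0.0248 0.1677] xdir 119.0 F [0.6 0.5 0. ] w 0.0006
tool shift [ 0.0003 -0.0005  0.0997]
```

View pics/d3.png

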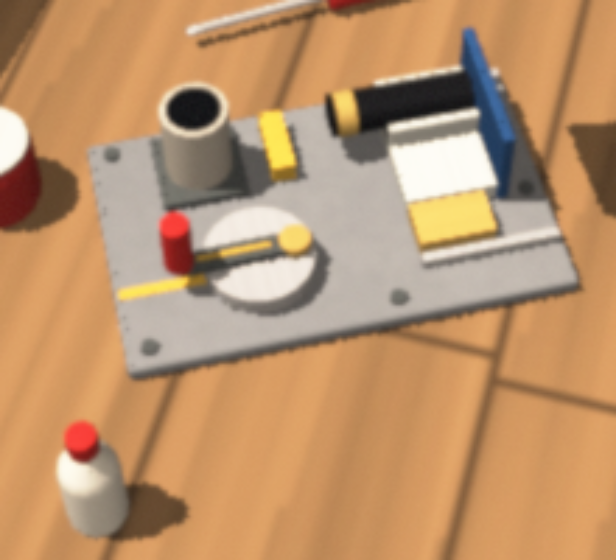

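The view shows the lever over the yellow line, knob top at crop (174,221), carriage still back and tube in its cradle. I'm computing the lever angle from the knob pixel and descending behind the blue plate (22 mm clearance).

```bash
python3 -c "
from h import *
c,s=np.cos(J[2]),np.sin(J[2])
for a in (-.2,-.1,0,.1,.2):
  x,y=.054+.07*np.cos(a),.05+.07*np.sin(a)
  print(a,((proj('side',np.array([J[0]+c*x-s*y,J[1]+s*x+c*y,.076]))-200)*2.8).round(1))"
python3 -m jog '[0,0,0,0.03,0, 0,0,0,0.03,0, 0,0,0,0.025,0, 0,0,0,0.015,0, 0,0,0,0,0, 0,0,0,0,0]'
```

```text
-0.2 [170.3 204.6]
-0.1 [170.5 214.5]
0 [172.  224.4]
0.1 [174.7 234.1]
0.2 [178.7 243.6]
time: 9.72
position: [0.435, 0.025, 0.0683]
tool_rot: [0.507, 0.862, 0.0, 0.0]
ft_force: [0.2, -0.1, 0.1]
grip_width: 0.0003
grip_force: 0.0
```

Lever angle is about -0.03 rad, so step 1 is met. Next I push forward slowly.

```bash
python3 -m jog '[0,0,0.008,0,0, 0,0,0.006,0,0, 0,0,0.005,0,0, 0,0,0.004,0,0, 0,0,0.004,0,0, 0,0,0.004,0,0, 0,0,0.004,0,0, 0,0,0.004,0,0, 0,0,0.004,0,0, 0,0,0.004,0,0, 0,0,0.004,0,0, 0,0,0.004,0,0, 0,0,0,0,0]'
python3 -c "
from h import *
c,s=np.cos(J[2]),np.sin(J[2])
st([J[0]+c*-.04+s*.01,J[1]+s*-.04-c*.01,.068])"
```

```text
time: 11.35
position: [0.483, 0.0517, 0.068]
tool_rot: [0.508, 0.862, 0.0, 0.0]
ft_force: [-1.3, -0.6, -0.4]
grip_width: 0.0008
grip_force: 0.9
t 11.35 P [0.483  0.0517 0.068 ] xdir 119.0 F [-1.3 -0.6 -0.4] w 0.0008
tool shift [-0.0005  0.0261  0.    ]
```

```bash
python3 -m jog '[0,0,0.004,0,0, 0,0,0.004,0,0, 0,0,0.004,0,0, 0,0,0.003,0,0, 0,0,0.003,0,0, 0,0,0.002,0,0, 0,0,0.002,0,0, 0,0,0.002,0,0, 0,0,0,0,0]'
python3 -c "
from h import *
c,s=np.cos(J[2]),np.sin(J[2])
st([J[0]+c*-.04+s*.01,J[1]+s*-.04-c*.01,.068])"
```

```text
time: 12.48
position: [0.5037, 0.0631, 0.068]
tool_rot: [0.508, 0.862, 0.0, 0.0]
ft_force: [-2.2, -2.2, -1.3]
grip_width: 0.0007
grip_force: 1.5
t 12.475 P [0.5037 0.0631 0.068 ] xdir 119.0 F [-2.2 -2.2 -1.3] w 0.0007
tool shift [-0.0005  0.0025 -0.    ]
```

Close to the stop. I'm stepping in 1 mm rows until the force rises.

```bash
python3 -m jog '[0,0,0.001,0,0, 0,0,0.001,0,0, 0,0,0.001,0,0, 0,0,0,0,0]'; python3 -m jog '[0,0,0.001,0,0, 0,0,0.001,0,0, 0,0,0,0,0]'
```

```text
time: 12.98
position: [0.5061, 0.0645, 0.068]
tool_rot: [0.507, 0.862, 0.0, 0.0]
ft_force: [-1.4, -3.6, -2.7]
grip_width: 0.0005
grip_force: 1.8
time: 13.35
position: [0.5079, 0.0655, 0.068]
tool_rot: [0.507, 0.862, 0.0, 0.0]
ft_force: [-2.5, -3.3, -3.0]
grip_width: 0.0003
grip_force: 1.8
```

```bash
python3 -m jog '[0,0,0.001,0,0, 0,0,0.001,0,0, 0,0,0,0,0]'; python3 -m jog '[0,0,0.001,0,0, 0,0,0.001,0,0, 0,0,0,0,0]'
```

```text
time: 13.72
position: [0.5096, 0.0664, 0.0681]
tool_rot: [0.507, 0.862, 0.0, 0.0]
ft_force: [-1.9, -4.3, -1.6]
grip_width: 0.0006
grip_force: 1.8
time: 14.1
position: [0.5114, 0.0674, 0.0681]
tool_rot: [0.508, 0.862, 0.0, 0.0]
ft_force: [-2.2, -3.5, -1.6]
grip_width: 0.0005
grip_force: 1.8
```

```bash
python3 -m jog '[0,0,0.001,0,0, 0,0,0.001,0,0, 0,0,0,0,0]'; python3 -m jog '[0,0,0.001,0,0, 0,0,0.001,0,0, 0,0,0,0,0]'
python3 -c "
from h import *
import cv2
st()
cv2.imwrite('pics/d4.png',cv2.resize(np.array(robot.camera('side'))[200:340,210:410],None,fx=4,fy=4,interpolation=3))"
```

```text
time: 14.48
position: [0.5116, 0.0676, 0.0681]
tool_rot: [0.507, 0.862, -0.001, -0.001]
ft_force: [-4.8, -7.0, 0.4]
grip_width: 0.0005
grip_force: 3.8
time: 14.85
position: [0.5116, 0.0677, 0.0681]
tool_rot: [0.507, 0.862, -0.003, -0.002]
ft_force: [-7.1, -12.1, 3.3]
grip_width: 0.0001
grip_force: 6.1
t 14.85 P [0.5116 0.0677 0.0681] xdir 119.1 F [ -7.1 -12.1   3.3] w 0.0001
```

View pics/d4.png

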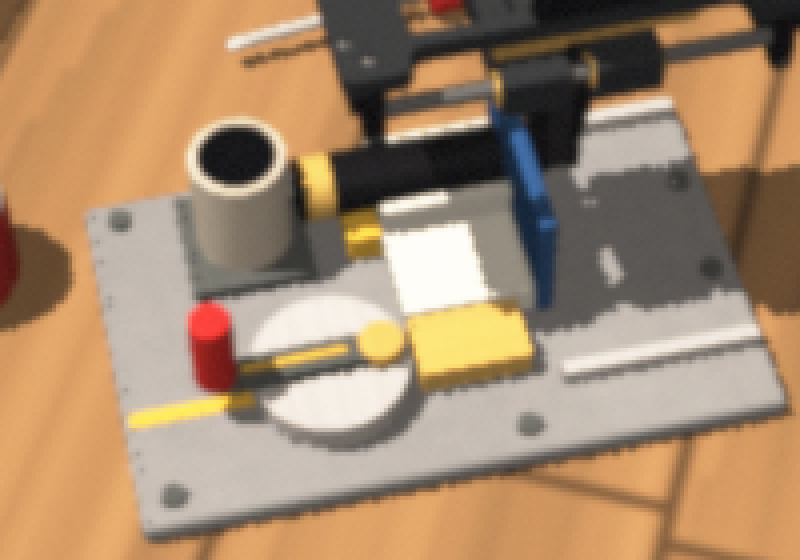

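Force has risen to 14 N at a hard stop. The picture shows the tube end at the shell (crop (300,185)), the lever on the line and the carriage at the yellow stop. I'm backing off and measuring the travel from the blue plate.

```bash
python3 -m jog '[0,0,-0.004,0,0, 0,0,-0.01,0,0, 0,0,-0.015,0,0, 0,0,-0.015,-0.01,0, 0,0,0,-0.03,0, 0,0,0,-0.04,0, 0,0,-0.04,-0.03,0, 0,0,-0.03,0,0, 0,0,0,0,0, 0,0,0,0,0]'
python3 -c "
from h import *
import cv2
st()
im={c:np.array(robot.camera(c)) for c in M}
def blue(i,ref):
  h=cv2.cvtColor(i,cv2.COLOR_BGR2HSV);m=cv2.inRange(h,(100,120,40),(125,255,255));n,l,s,ct=cv2.connectedComponentsWithStats(m);k=1+s[1:,4].argmax();return ct[k],s[k]
c,s=np.cos(J[2]),np.sin(J[2])
d=lambda t:np.array([t*c,t*s,0])
for n in M:
  a,sa=blue(cv2.imread(f'pics/{n}0.png'),0);b,sb=blue(im[n],0)
  # centroid as a world point near the plate at z~.05(side)/.07(top)
  z=.07 if n=='top' else .05
  X=least_squares(lambda q:proj(n,np.array([q[0],q[1],z]))-a,[.47,.04]).x
  r=least_squares(lambda t:proj(n,np.r_[X,z]+d(t[0]))-b,[.05]);print(n,r.x,r.fun,sa,sb)
cv2.imwrite('pics/d5.png',np.hstack([cv2.resize(im['top'][170:350,235:395],(440,495),interpolation=3)[:,:400],cv2.resize(im['side'][200:340,210:410],None,fx=2,fy=2,interpolation=3)]) if 0 else cv2.resize(im['top'][170:350,235:395],(480,540),interpolation=3))
"
```

```text
time: 16.15
position: [0.4159, 0.0138, 0.1785]
tool_rot: [0.508, 0.861, 0.0, 0.001]
ft_force: [0.9, -0.1, 0.6]
grip_width: 0.0006
grip_force: 0.0
t 16.15 P [0.4159 0.0138 0.1785] xdir 119.0 F [ 0.9 -0.1  0.6] w 0.0006
top [0.05894839] [18.91974932 -8.72407915] [329 288  48  25 244] [315 272  11  10  50]
side [0.06051364] [0.0125188  0.06809325] [366 211  18  59 393] [333 217  16  59 341]
```

View pics/d5.png

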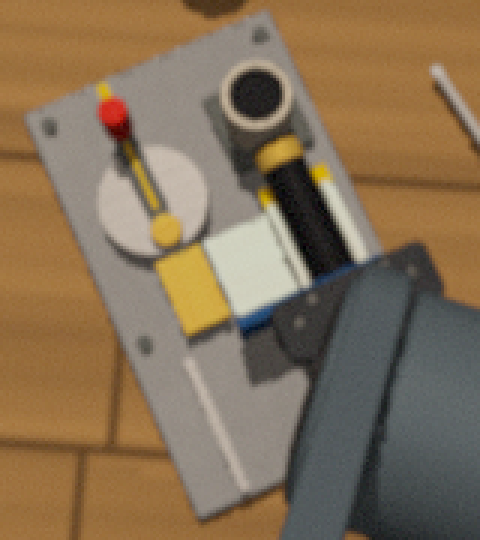

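The side view gives 60.5 mm of travel, so the carriage is home. The top picture shows the lever on the line (knob at (115,117)), the tube at the shell and the arm clear.

```bash
python3 -c "
from rig import robot
print(robot.hand_in())"
```

```text
the job is handed in; nothing more can be done
None
```

The job is handed in: the cam lever lies on the low-point line (about -0.03 rad), the carriage is home at the yellow stop (about 60 mm of travel), the tube is in its cradle at the shell, and I saw no contact with the bottle, tin or screwdriver; the judge returned no verdict.

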